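# Fit the belt pulley on the drive head

## Robot

A 6-joint arm with a two-finger parallel gripper is mounted at the origin on a cart in front of the work surface, level with it; the furniture and walls round the work are solid. World frame = base frame: x ahead of the robot, y to its left, z up, the work surface at z = 0. Lengths are in mm, angles in rad, forces in N, time in s.
With the tool pointing down it reaches from about 325 to 775 mm from the base axis. Payload 5.5 kg.
Tool frame: the origin (TCP) lies on the centre line of the jaws, within the pads' length; the fingertips stand 17 mm ahead of it and the grasp point (between the pads) lies 2 mm behind it; z points along the fingers, y is the line along which they close (so a half turn about z gives the same grasp; the last joint's range is limited). The gripper opens to 88 mm and grips with 3 to 60 N. Pads are 20 mm wide; open, the fingers measure 115 mm over their backs; the gripper's body (75 mm by 178 mm) begins 61 mm behind the grasp point.
Start: joints at [-1.294, 0.091, 1.231, -0, 1.82, -0.057], TCP at [196.581, -566.897, 239.631] pointing down, gripper open.
Joint ranges: [-2.87, 2.87], [-0.86, 2.18], [0.17, 2.46], [-1.51, 4.65], [0.06, 2.69], [-2.65, 2.65]. Speed limits (rad/s): [2.57, 2.57, 3.01, 3.14, 3.14, 3.14].

## Interface

Orientations are given as a unit quaternion [w, x, y, z].
In Python, from workcell import robot gives the robot as it stands. Calls block until the motion is done:
- robot.goto(position, orientation): joint-space move of the TCP to a pose.
- robot.move_linear(position, vel=150, orientation=None, guard=None): straight line of the TCP; orientation=None keeps the orientation; vel is the mean speed in mm/s. With guard (N) it stops when the force on the tool has changed by that much, and returns True; else False.
- robot.move_joints(angles): joint-space move.
- robot.command_gripper(opening): finger opening in mm; the grip force is fixed at half the most; returns when the fingers have stopped.
- robot.sleep(seconds).
- robot.solve_ik(position, orientation): joint angles nearest the present ones, or None.
- robot.observe(): the state.
- robot.snapshot(name): name is "scene" or "side" or "wrist"; returns the picture (480x640x3 uint8, blue, green, red); there is no depth.
- robot.camera_model(name): a dict with "K" (3x3 intrinsics, pixels), "extrinsics" (4x4, takes a point from camera to world coordinates). Camera axes: x right, y down, z forward; pixel columns grow to the right and rows downward; lengths in mm; the calibration is good to about 2 mm. A picture is of the moment at which its call begins: read the wrist's pose just before it. camera_model takes no time and is no camera call; for the wrist camera it gives the pose at the moment of the call.
A pose or a line that the arm cannot do raises robot.PlanningError and nothing moves.
- robot.job_done(): hands the job in; it is judged then, once.
The state is a dict: "clock": time; "joint_positions": joint angles; "qd": joint speeds; "joint_efforts": joint torques, N m; "tcp_pos": TCP position; "ee_rot": TCP orientation; "wrist_force": force on the tool from outside, world axes, zero at the start; "torque": the same for the moment, N m; "gripper_width": finger opening in mm; "finger_force": force on a finger pad.
Only numpy, scipy, OpenCV 4.12 (cv2) and the standard library are available. Lean on these libraries where they do the work, as an engineer would, in place of code of your own. Each camera call takes 0.05 s, during which the arm holds its last target. There are 200 camera calls.

## Task

Fit the loose V-belt pulley on the drive head: slide its bore over the spindle, turn it under a light touch until all six holes line up with the six studs, and slide it down until it sits fully home and flush on the flange, then let go of it. Work gently: never force, bang or drop the pulley onto the studs or the flange, and leave the other things on the bench where they are.

Things in the scene. Friction and masses are not known exactly. Their poses are not given: they have to be found in the camera images.
- pulley: Loose aluminium V-belt pulley, 120 mm across, 0.3 to 0.5 kg, lying flat, red hub up. Origin: on its axis at the underside; z up the axis. Rim 20 mm high, 104 mm inside diameter. Web 10 mm thick, from the underside up, with six 10.5 mm through holes on a 64 mm circle, one on the x axis and every 60 degrees.
- pulley_hub (a point): Centre of the pulley's red hub where it is gripped, on the axis 42 mm above the pulley's underside; axes as the pulley's. The hub is a hexagon 36 mm across flats that rises from the web to 56 mm above the underside; its flats face along x and every 60 degrees from it. An 18 mm bore goes right through hub and web.
- drive_head: Drive head, fixed to the bench: blue gear case 90 mm square on a 116 mm foot plate, small motor reaching 104 mm out along +x. Origin under its centre, below the spindle axis. Its flange is braked at an unknown angle to the case, so x and y here do not tell where the studs are. The pulley and the head must never press on each other with more than 50 N.
- flange_face (a point): Centre of the face of the head's round steel flange (92 mm across), 45 mm above the bench. On it stand six brass studs, 8 mm thick, 14 mm high, ends chamfered 1.5 mm, on a 64 mm circle every 60 degrees (angle unknown). With the pulley home its underside lies on the face: pulley_hub is 42 mm above this point; resting on the stud ends, unaligned, it is 56 mm above.
- spindle_tip (a point): Top of the dark spindle in the middle of the flange, 40 mm above the flange face: 16 mm thick, the last 10 mm tapering to 6 mm. It guides the pulley's bore well before the web meets the studs.
- tape_clear: Bystander: roll of brown-yellow packing tape lying flat, 92 mm across, 48 mm high; origin under its centre.
- spare_roller: Bystander: light grey feed roller standing on end, 40 mm across, 54 mm high; origin under its centre.
- label_roll: Bystander: roll of white labels lying flat, 91 mm across, 58 mm high; origin under its centre.

How it is judged (in metres and radians):
At the end, for the whole second after the job is handed in: The pulley sits fully home on the flange with all six studs through its holes: its underside within 2 mm of the flange face, its axis within 4 mm of the spindle's and within 0.05 rad of upright, at rest and released (z of pulley_hub in the frame of flange_face below 0.044 m and horizontal distance between pulley_hub and flange_face below 0.004 m and angle between pulley_hub's own z axis and vertical below 0.05 rad and linear speed of pulley below 0.02 m/s); the robot touches nothing.
It fails at once if the pulley and the drive head (flange, studs, spindle) press on each other with more than 50 N (contact force between pulley and drive_head above 50 N).
It fails at once if a bystander (tape roll, feed roller, label roll) is moved by more than 30 mm (distance of any of tape_clear, spare_roller, label_roll from where it was at the start of the episode above 0.03 m).
It also fails if it takes over 64 s, if anything falls off the work surface, if the arm or the gripper's body presses on something with over 40 N, if the wrist force passes 120 N, or if a joint passes its speed limit or range.

## Working session

There is one attempt and no reset: what is moved stays moved. The work goes in short steps, each a Python script; the robot and the scene stay as the last script left them, time stands still between calls to the robot, and variables do not carry over. Pictures are saved under pics/ and viewed, at most 10 in all, crops included, and the job is handed in when it is done.

```bash
mkdir -p pics; python3 - <<'E'
from workcell import robot
import cv2,numpy as np
a=robot.snapshot("scene");b=robot.snapshot("side")
cv2.imwrite("pics/scene.png",a);cv2.imwrite("pics/side.png",b)
for n in("scene","side","wrist"):
    m=robot.camera_model(n);print(n,np.round(m["K"],1).tolist(),np.round(m["extrinsics"],3).tolist())
s=robot.observe();print(s["clock"],s["ee_rot"],s["wrist_force"])
E
```

```text
scene [[537.0, 0.0, 323.4], [0.0, 537.0, 247.4], [0.0, 0.0, 1.0]] [[-0.822, -0.352, 0.448, -1.448], [-0.569, 0.476, -0.671, 882.612], [0.023, -0.806, -0.592, 838.804], [0.0, 0.0, 0.0, 1.0]]
side [[597.3, 0.0, 312.7], [0.0, 597.3, 249.7], [0.0, 0.0, 1.0]] [[0.998, -0.053, 0.036, 507.779], [-0.062, -0.621, 0.781, -1361.889], [-0.019, -0.782, -0.623, 1176.339], [0.0, 0.0, 0.0, 1.0]]
wrist [[403.1, 0.0, 321.5], [0.0, 403.1, 231.5], [0.0, 0.0, 1.0]] [[0.328, -0.91, -0.255, 265.756], [-0.945, -0.316, -0.086, -543.287], [-0.002, 0.269, -0.963, 384.361], [0.0, 0.0, 0.0, 1.0]]
0.1 [-8.17580548e-04  9.86104755e-01  1.66122645e-01 -1.01599666e-04] [ 0.50149201 -0.23545955 -0.63286295]
```

View pics/scene.png

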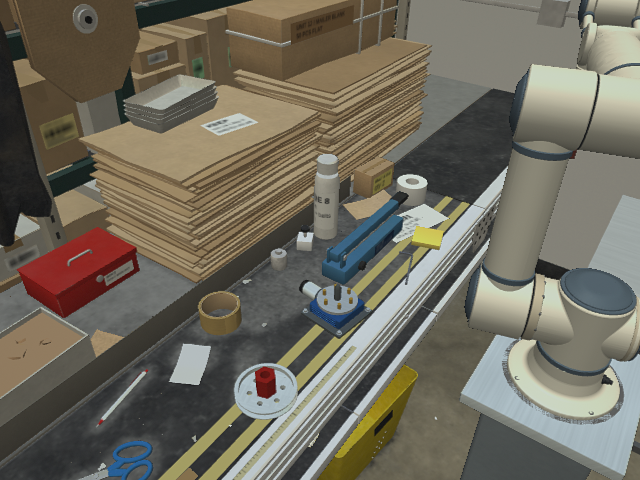

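View pics/side.png

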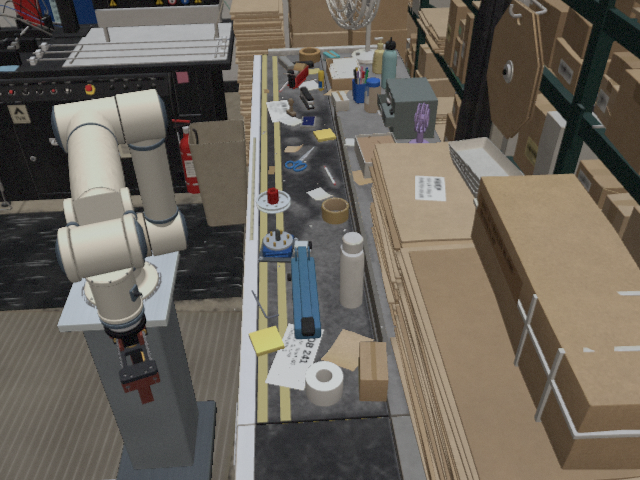

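The scene picture shows the pulley hub top at about (265,370) and the drive head spindle tip at about (338,289), with the motor pointing to (308,288). The tape roll is at (219,312), the feed roller at (279,259), and the label roll at (411,188). The side picture shows the hub top at (273,191) and the spindle at (278,236).

```bash
cat > h.py <<'E'
from workcell import robot
import cv2,numpy as np
from scipy.spatial.transform import Rotation as R
def ray(cm,uv,z):
    E=np.array(cm["extrinsics"]);d=E[:3,:3]@np.linalg.inv(cm["K"])@np.array([*uv,1.]);o=E[:3,3]
    return o+d*(z-o[2])/d[2]
def proj(cm,p):
    E=np.array(cm["extrinsics"]);c=E[:3,:3].T@(np.asarray(p,float)-E[:3,3]);q=np.array(cm["K"])@c;return q[:2]/q[2]
def down(yaw): # tool x at world angle yaw, z down
    c,s=np.cos(yaw),np.sin(yaw)
    q=R.from_matrix(np.array([[c,s,0],[s,-c,0],[0,0,-1]])).as_quat();return np.array([q[3],*q[:3]])
def yawof(): 
    w,x,y,z=robot.observe()["ee_rot"];m=R.from_quat([x,y,z,w]).as_matrix();return np.arctan2(m[1,0],m[0,0])
E
python3 - <<'E'
from h import *
for n,pts in dict(scene=[((265,370),56),((338,289),85),((336,301),45),((219,325),0),((411,203),0),((279,265),0)],side=[((273,191),56),((278,236),85),((278,243),45)]).items():
    cm=robot.camera_model(n)
    for uv,z in pts: print(n,uv,np.round(ray(cm,uv,z)))
print(yawof())
E
```

```text
scene (265, 370) [458. 380.  56.]
scene (338, 289) [458. 134.  85.]
scene (336, 301) [463. 130.  45.]
scene (219, 325) [654. 304.   0.]
scene (411, 203) [ 550. -409.    0.]
scene (279, 265) [680.  60.   0.]
side (273, 191) [457. 378.  56.]
side (278, 236) [471.  81.  85.]
side (278, 243) [469.  99.  45.]
0.333792787417858
```

```bash
python3 - <<'E'
from h import *
p1=[457,380,200]; p2=[461,131,230]
for p in(p1,p2):
  for y in np.arange(-3,3.1,.75):
    q=robot.solve_ik(p,down(y)); print(p,y,None if q is None else np.round(q,2))
q=np.array(robot.observe()["joint_positions"]);q[1]-=.25;q[0]+=.2
robot.move_joints(q);print(robot.observe()["tcp_pos"])
j=q.copy();j[0]=0.69;robot.move_joints(j);print(robot.observe()["tcp_pos"])
robot.goto(p1,down(2.32));print(robot.observe()["clock"],robot.observe()["joint_positions"],yawof())
cm=robot.camera_model("wrist");im=robot.snapshot("wrist");cv2.imwrite("pics/w1.png",im)
np.savez("w1.npz",**{k:np.array(v) for k,v in cm.items() if k in("K","extrinsics")})
E
```

```text
[457, 380, 200] -3.0 [ 0.64  0.07  1.32 -0.    1.75 -1.08]
[457, 380, 200] -2.25 [ 0.64  0.07  1.32 -0.    1.75 -1.83]
[457, 380, 200] -1.5 [ 0.64  0.07  1.32 -0.    1.75 -2.58]
[457, 380, 200] -0.75 None
[457, 380, 200] 0.0 [ 0.64  0.07  1.32 -0.    1.75  2.21]
[457, 380, 200] 0.75 [ 0.64  0.07  1.32 -0.    1.75  1.46]
[457, 380, 200] 1.5 [ 0.64  0.07  1.32 -0.    1.75  0.71]
[457, 380, 200] 2.25 [ 0.64  0.07  1.32 -0.    1.75 -0.04]
[457, 380, 200] 3.0 [ 0.64  0.07  1.32 -0.    1.75 -0.79]
[461, 131, 230] -3.0 [ 0.21 -0.24  1.56 -0.    1.82 -1.51]
[461, 131, 230] -2.25 [ 0.21 -0.24  1.56 -0.    1.82 -2.26]
[461, 131, 230] -1.5 None
[461, 131, 230] -0.75 [ 0.21 -0.24  1.56 -0.    1.82  2.53]
[461, 131, 230] 0.0 [ 0.21 -0.24  1.56 -0.    1.82  1.78]
[461, 131, 230] 0.75 [ 0.21 -0.24  1.56 -0.    1.82  1.03]
[461, 131, 230] 1.5 [ 0.21 -0.24  1.56 -0.    1.82  0.28]
[461, 131, 230] 2.25 [ 0.21 -0.24  1.56 -0.    1.82 -0.47]
[461, 131, 230] 3.0 [ 0.21 -0.24  1.56 -0.    1.82 -1.22]
[ 287.00264788 -482.2309131   382.36522679]
[410.76538051 382.22093705 384.26854845]
4.725 [ 6.36339955e-01  6.99934345e-02  1.31927774e+00  1.91516074e-04
  1.74912554e+00 -1.12602467e-01] 2.319772747561488
```

View pics/w1.png

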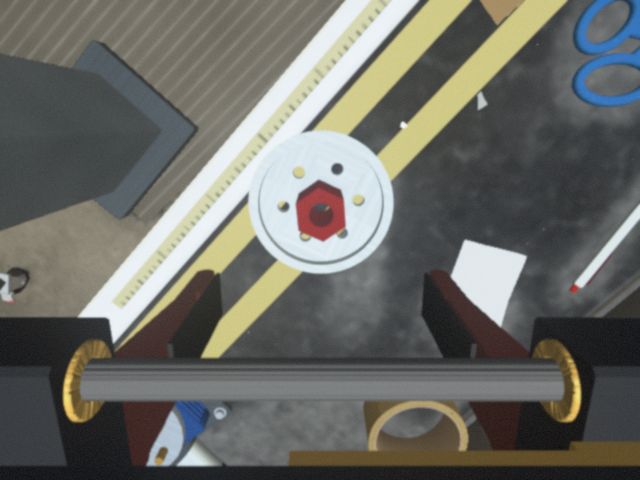

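The wrist view shows the pulley with holes at about (299,173), (337,169), (358,200), (342,234), (306,237) and (283,206). The hub bore mouth is at (321,214).

```bash
cat >> h.py <<'E'
from scipy.optimize import least_squares
def fit6(cm,pts,z):
    W=np.array([ray(cm,p,z)[:2] for p in pts])
    c=W.mean(0); d=W-c; a=np.angle(np.mean(np.exp(6j*np.arctan2(d[:,1],d[:,0]))))/6
    return c,a,np.hypot(*d.T)
E
python3 - <<'E'
from h import *
cm=dict(np.load("w1.npz"))
print(fit6(cm,[(299,173),(337,169),(358,200),(342,234),(306,237),(283,206)],10))
print(ray(cm,(321,214),56))
# outer rim ellipse: top rim z=20
im=cv2.imread("pics/w1.png")
h=cv2.cvtColor(im,cv2.COLOR_BGR2HSV);r=((h[...,1]>120)&((h[...,0]<8)|(h[...,0]>172))).astype(np.uint8);r[260:]=0
print(cv2.moments(r,True)["m00"])
cv2.imwrite("pics/w1c.png",cv2.resize(im[120:285,240:405],None,fx=3.6,fy=3.6,interpolation=cv2.INTER_CUBIC))
E
```

```text
(array([454.26287757, 382.92450141]), np.float64(-0.20947409339423886), array([31.8257072 , 32.34341079, 31.78743869, 32.62997904, 32.34999461,
       32.39420548]))
[453.28705224 384.12761664  56.        ]
1415.0
```

View pics/w1c.png

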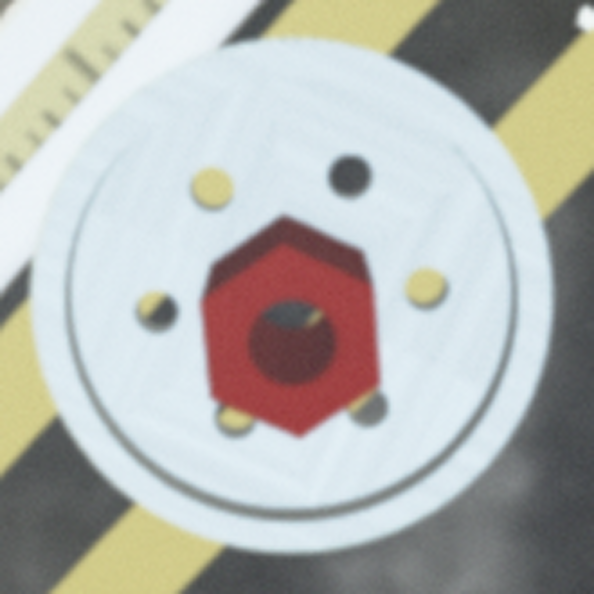

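Four holes are clearly visible in the crop and fit the 64 mm circle well. The hub axis is at about (454,383) and the yaw is -0.21 (mod 60°). I'll look at the head before grasping.

```bash
python3 - <<'E'
from h import *
robot.goto([461,131,250],down(2.0));print(robot.observe()["clock"])
cm=robot.camera_model("wrist");im=robot.snapshot("wrist");cv2.imwrite("pics/w2.png",im)
np.savez("w2.npz",**{k:np.array(v) for k,v in cm.items() if k in("K","extrinsics")})
u,v=proj(cm,[463,130,50]).astype(int);print(u,v)
x0,y0=max(u-90,0),max(v-75,0)
c=im[y0:y0+150,x0:x0+180];print(x0,y0,c.shape);cv2.imwrite("pics/w2c.png",cv2.resize(c,None,fx=4,fy=4,interpolation=cv2.INTER_CUBIC))
E
```

```text
5.775
323 208
233 133 (150, 180, 3)
```

View pics/w2c.png

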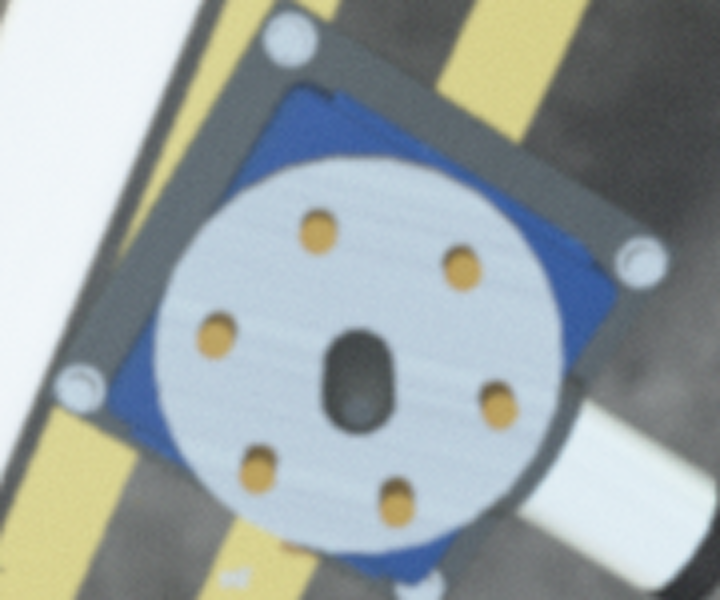

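The crop shows the stud tops at (318,236), (462,273), (499,410), (396,509), (257,475) and (214,340), and the spindle tip at (358,409). It is 4x, with its origin at pixel (233,133).

```bash
python3 - <<'E'
from h import *
cm=dict(np.load("w2.npz"))
f=lambda p:((p[0]+.5)/4-.5+233,(p[1]+.5)/4-.5+133)
print(fit6(cm,[f(p) for p in[(318,236),(462,273),(499,410),(396,509),(257,475),(214,340)]],59))
print(ray(cm,f((358,409)),85), ray(cm,f((359,356)),45))
cm=dict(np.load("w1.npz"))
g=lambda p:((p[0]+.5)/3.6-.5+240,(p[1]+.5)/3.6-.5+120)
print("hub",[ray(cm,g(p),56) for p in [(290.8,340.8),(291,341)]], ray(cm,g((291.5,295)),20))
W=[ray(cm,g(p),10)[:2] for p in [(212,188),(350,176),(425,288),(157,311)]]
r=least_squares(lambda x:np.ravel([W[i]-x[:2]-32*np.array([np.cos(x[2]+k*np.pi/3),np.sin(x[2]+k*np.pi/3)]) for i,k in enumerate(K)]) ,[454,383,-.21]) if (K:=[round((np.arctan2(w[1]-383,w[0]-454)+.21)/(np.pi/3)) for w in W]) else 0
print(r.x,np.round(r.fun,1))
E
```

```text
(array([467.8353707, 117.1753052]), np.float64(0.17926304833910234), array([31.60597231, 31.60685101, 31.7038359 , 31.69390733, 31.65084978,
       31.87234018]))
[467.91310325 117.11246849  85.        ] [467.76599867 118.07499451  45.        ]
hub [array([453.12828282, 383.66248527,  56.        ]), array([453.18727413, 383.65958274,  56.        ])] [451.55685563 385.55219081  20.        ]
[ 4.53520490e+02  3.83250480e+02 -2.12456832e-01] [-0.   0.   0.   0.1 -0.1 -0.1  0.1 -0. ]
```

```bash
python3 - <<'E'
from h import *
g=down(1.360)
robot.goto([453.5,383.4,150],g); robot.command_gripper(70)
print("hit",robot.move_linear([453.5,383.4,41],vel=100,guard=6))
robot.command_gripper(20); o=robot.observe(); print(o["gripper_width"],o["finger_force"],o["wrist_force"],o["tcp_pos"],yawof())
robot.move_linear([453.5,383.4,100],vel=60)
o=robot.observe();print(o["clock"],o["gripper_width"],o["finger_force"],o["wrist_force"],o["torque"],o["joint_positions"])
E
```

```text
hit False
35.684578751737426 29.999739825725555 [ 0.39963127 -0.88065951  0.60967429] [453.59962364 383.3880607   41.0773306 ] 1.3599563644871786
10.3833 35.92988229002256 29.999143481254578 [-0.09884102  0.00606728 -3.2684778 ] [-0.07747374 -0.05583955 -0.04577876] [6.44527382e-01 9.23643821e-02 1.47780503e+00 2.38970844e-05
 1.57252140e+00 8.55324739e-01]
```

View pics/w2.png

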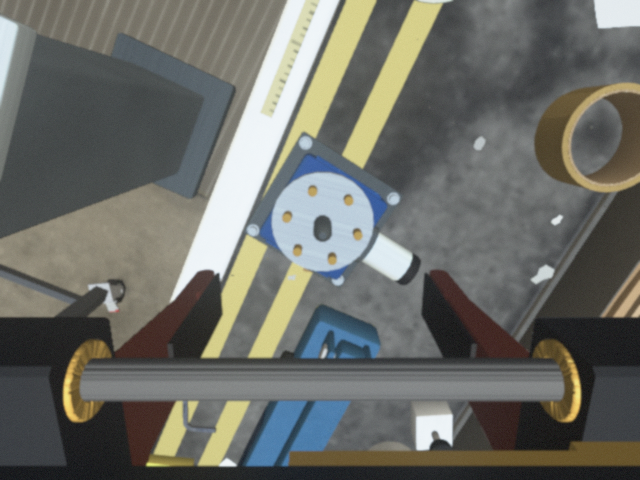

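The wide view shows that the head is clear all round. The blue tool's near end is at about (325,308), roughly 79 mm from the flange axis, so the 60 mm radius pulley clears it. Next I carry the pulley over and lower it onto the spindle under a guard.

```bash
python3 - <<'E'
from h import *
a=down(1.750)
robot.move_linear([453.5,383.4,200],vel=150)
robot.goto([467.8,117.2,200],a)
robot.move_linear([467.8,117.2,138],vel=80); robot.sleep(.3)
o=robot.observe();f0=np.array(o["wrist_force"]);t0=np.array(o["torque"]);print(o["clock"],o["tcp_pos"],yawof(),f0,t0)
np.savez("f0.npz",f0=f0,t0=t0)
for z in(122,112,106):
    h=robot.move_linear([467.8,117.2,z],vel=20,guard=4);o=robot.observe()
    print(z,h,np.round(o["tcp_pos"],2),np.round(np.array(o["wrist_force"])-f0,2),np.round(np.array(o["torque"])-t0,3),o["clock"])
    if h: break
im=robot.snapshot("wrist");cv2.imwrite("pics/w3.png",im)
E
```

```text
13.4667 [467.99565254 117.22205217 138.45025303] 1.7500263647560943 [-0.07596323 -0.65028195 -3.21014093] [ 0.01268157 -0.09371038  0.03152607]
122 False [467.87 117.2  122.15] [-0.81  0.36  0.08] [-0.077  0.009  0.023] 14.4167
112 False [467.75 117.19 111.97] [-0.14  0.73  0.35] [-0.006 -0.004 -0.042] 15.0667
106 False [467.69 117.17 105.79] [-0.56  0.98  0.2 ] [-0.007 -0.025 -0.054] 15.5167
```

```bash
python3 - <<'E'
from h import *
d=np.load("f0.npz");f0,t0=d["f0"],d["t0"]
def rep(l,h):
    o=robot.observe();print(l,h,np.round(o["tcp_pos"],2),round(yawof(),3),np.round(np.array(o["wrist_force"])-f0,2),np.round(np.array(o["torque"])-t0,3),o["clock"])
for z in(98.5,96,93,90):
    h=robot.move_linear([467.8,117.2,z],vel=10,guard=4);rep(z,h)
    if h:break
E
```

```text
98.5 False [467.82 117.2   98.55] 1.75 [ 0.25  1.64 -0.89] [-0.104 -0.017 -0.037] 16.4667
96 False [467.74 117.19  95.88] 1.75 [ 0.35  0.88 -0.44] [-0.07  -0.006 -0.055] 16.8667
93 False [467.75 117.19  92.9 ] 1.75 [-0.52  0.85 -0.82] [-0.017 -0.006  0.023] 17.3167
90 False [467.73 117.18  89.9 ] 1.75 [-0.5   0.7  -0.34] [-0.084  0.012 -0.05 ] 17.7667
```

The holes have gone over the studs on the first try. Now the last few millimetres.

```bash
python3 - <<'E'
from h import *
d=np.load("f0.npz");f0,t0=d["f0"],d["t0"]
h=robot.move_linear([467.8,117.2,84],vel=6,guard=4)
o=robot.observe();print(h,np.round(o["tcp_pos"],2),np.round(np.array(o["wrist_force"])-f0,2),np.round(np.array(o["torque"])-t0,3),o["clock"])
E
```

```text
True [467.81 117.2   86.03] [0.32 0.82 8.34] [-0.089  0.005 -0.022] 18.4667
```

```bash
python3 - <<'E'
from h import *
robot.command_gripper(62)
robot.move_linear([467.8,117.2,180],vel=80)
robot.goto([467.8,117.2,250],down(2.0));robot.sleep(.3)
o=robot.observe();print(o["clock"],o["wrist_force"],o["gripper_width"])
im=robot.snapshot("wrist");cm=robot.camera_model("wrist")
print([proj(cm,p) for p in([467.8,117.2,101],[467.8,117.2,65])])
cv2.imwrite("pics/w4c.png",cv2.resize(im[120:300,220:420],None,fx=3,fy=3,interpolation=cv2.INTER_CUBIC))
E
```

```text
21.1083 [-0.16914669  0.38997887 -0.08601263] 62.1441780468859
[array([323.0988308 , 220.76621928]), array([323.09468927, 210.39301236])]
```

View pics/w4c.png

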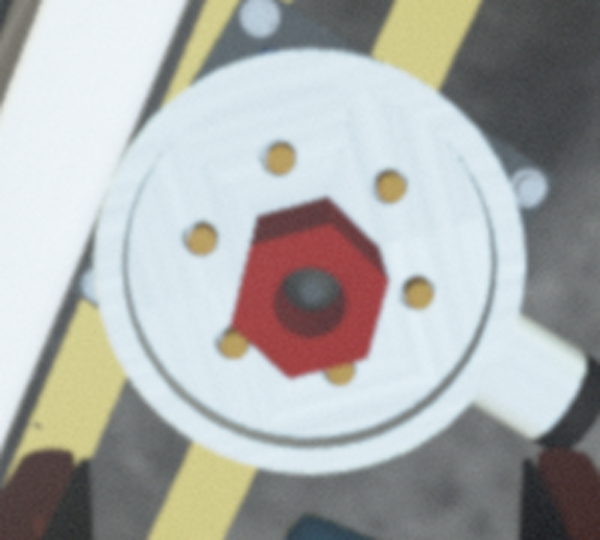

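The crop shows brass studs in all six holes, for example at (280,158), (390,185) and (418,292). The spindle is inside the bore at (312,290), and the pulley is flat and released.

```bash
python3 -c "
from workcell import robot
print(robot.job_done())"
```

```text
the job is handed in; nothing more can be done
None
```

The pulley is fully home on the flange with all six studs through its holes and has been released; the job was handed in at about 21 s, and no verdict came back.

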